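# Clamp the glued tea box

## Task

The ends of the little wooden tea box have just been glued: stand it upright in the mouth of the bar clamp that lies on the table, lengthwise and centred between the jaw faces, with one end butted squarely against the fixed jaw. Then let go of it and pump the clamp's trigger against the pistol grip, letting it out fully between squeezes, until the moving jaw's pad presses on the other end, and keep the trigger squeezed so that the box stays firmly but gently pinched without being crushed. Finish while holding that squeeze, with the clamp and the box still flat on the table and the other things left where they are.

Things in the scene. Friction and masses are not known exactly. Their poses are not given: they have to be found in the camera images.
- tea_box_mid (a point): centre (half-way up) of the small open-topped wooden tea box: 70 mm long (its x), 46 mm wide (its y), 50 mm high, thin walls, 60 to 130 g. It stands upright on the table to the left or right of the clamp. Either end may face either jaw. It cracks if the jaws press it with more than about 30 N
- tea_box: the same tea box; origin under its centre, axes as tea_box_mid
- clamp: black one-hand bar clamp with steel bar, 240 mm long, 33 mm high as it lies loose on its side, 0.8 kg. Origin on the bar's centre line at table height. x: along the bar from housing to fixed jaw; y: from the bar to the jaws' side; z: up. Housing x -26 to 34, y -23 to 27 mm; pistol grip x -20 to 0, y -23 to -114, z 2 to 30 mm
- fixed_face (a point): centre of the fixed jaw's face at the far end of the bar; axes as the clamp's. The face looks to the clamp's -x, is 32 mm wide and 32 mm high (from the table up), 60 mm to +y of the bar's centre line; the bar's edge is 9 mm from that line, so 28 mm lie free between the bar and a tea box centred on the face
- pad: soft pad of the moving jaw, beside the housing; origin at the centre of its face, which looks to the clamp's +x at the fixed face (same size, same line). It yields 1 mm per 10 N, 6 mm at most. The two faces are 88 to 103 mm apart at the start
- grip_center (a point): centre of the pistol grip 54 mm to -y of the bar's centre line, 16 mm above the table; axes as the clamp's. Squeeze here, closing along the bar: one finger behind the grip (its back is 10 mm to -x of this point), the other before the trigger; the ground on both sides is free
- trigger_grip (a point): point on the trigger's front (+x) face, about 54 mm to -y of the bar's centre line, where a finger pulls it towards the grip. The trigger is a bar 9 mm thick and 22 mm high before the grip, y -20 to -84 mm. Grip and trigger together measure 54 mm here when it is out, 34 mm when fully in
- trigger (a joint): trigger angle (rad): 0 out, 0.25 fully in (stop); springs out again. A full squeeze needs 9 N and draws the bar in 6 mm (one tooth; the first squeeze 4 to 10). Once the pad meets the box the trigger stops part-way (about 0.13 to 0.21) and the jaws press about 1.2 times the squeeze: squeeze with 10 to 18 N; 24 N cracks the box. Let out, the pinch is mostly lost
- bar (a joint): how far the bar is drawn in (m): the mouth between the jaw faces is 0.120 minus this wide. The fixed jaw comes with the bar towards the moving jaw. Friction of about 3 N and, against opening, the ratchet hold the bar
- teapot: white ceramic teapot with its lid on, 120 mm across, 128 mm high, at the back of the table on the robot's left; origin under its centre; bystander
- tumbler: empty glass tumbler, 74 mm across, 95 mm high, standing on the other side of the clamp from the tea box; origin under its centre; bystander
- wooden_spoon: wooden spoon lying on the table near the robot, 234 mm long; bystander
- remote: black plastic remote control lying on the table near the robot, 165 x 44 x 18 mm; bystander
- glue_bottle: white squeeze bottle of wood glue, 50 mm across, 134 mm high, standing on the robot's left beyond the clamp; origin under its centre; bystander
- box_lid: loose lid of the tea box, a 74 x 50 x 6 mm board with a little round knob, lying on the robot's right beyond the clamp; bystander
Things that resemble listed ones, but are neither listed nor needed, are in the scene too. Several things look just like the tea_box: the one meant starts nearest to the robot's base.

How it is judged:
By the outcome, as a careful person would: the job done as asked, in the order asked, and still so for the second after the job is handed in, while the arm keeps its last pose, push and grip.
It also fails if it takes over 62 s, if anything falls off the work surface, if the arm or the gripper's body presses on something with over 40 N, if the wrist force passes 120 N, or if a joint passes its speed limit or range.

## Robot

A 7-joint arm with a two-finger parallel gripper is mounted at the origin on the work surface. World frame = base frame: x ahead of the robot, y to its left, z up, the work surface at z = 0. Lengths are in m, angles in rad, forces in N, time in s.
With the tool pointing down it reaches from about 0.425 to 0.875 m from the base axis. Payload 4.7 kg.
Tool frame: the origin (TCP) lies at the very end of the fingers, on their centre line; the grasp point (between the pads) lies 19 mm behind it; z points along the fingers, y is the line along which they close (so a half turn about z gives the same grasp; the last joint's range is limited). The gripper opens to 87 mm and grips with 3 to 60 N. Pads are 19 mm wide; open, the fingers measure 117 mm over their backs; the gripper's body (75 mm by 190 mm) begins 51 mm behind the grasp point.
Start: joints at [1.208, 0.321, -0.07, 1.45, 0.023, 1.371, -0.057], TCP at [0.239, -0.604, 0.191] pointing down, gripper open.
Joint ranges: [-2.86, 2.86], [-0.3, 2.09], [-1.38, 1.24], [0.06, 2.45], [-1.56, 4.7], [0.09, 2.05], [-2.69, 2.69]. Speed limits (rad/s): [2.57, 2.57, 3.14, 3.14, 3.14, 3.14, 3.14].

## Interface

Orientations are given as a unit quaternion [x, y, z, w].
In Python, from workcell import observe, get_image, hand_in gives the robot as it stands.
- The arm moves only by the tool arm_command, never from a script. Its argument "deltas" is a list of rows, each an object with "translation": the shift along the tool's x, y, z in units of 60 mm (1.0 is 60 mm), a list of three; "yaw": the turn about the tool's z in units of 8 degrees (1.0 is 8 degrees). A call has 1 to 5 rows; each row is the pose to reach, as a shift and turn from the pose commanded when the call began, along the tool's axes at that moment; what a row does not reach only later rows make up. A row lasts 1/8 s, in which the tool goes at most 62.5 mm and 10.7 degrees, less where a joint would pass 70% of its speed; a pose out of reach is approached as far as the arm can. A call with a gripper value outside its range is refused whole. "grip" is the opening, from -1 (shut) to 1 (fully open), set as the call begins (left out, the last holds). The fingers move at their own pace and stop on an object; "force" is the grip in N (left out, the last holds). Time passes only in rows, so rows that repeat a pose let the fingers close. It gives the time, the measured TCP pose, the force, the opening and the grip force at its end, in the units of the state.
- observe(): the state, without advancing time (a new reading comes with each control period).
- get_image(name): name is "side" or "top" or "wrist"; returns a dict with "color" (384x512x3 uint8, red, green, blue), "fov_y" (degrees; the focal length in pixels is half the picture's height over the tangent of half this angle, whatever the lens; pixels are square), "cx", "cy" (the principal point, pixels), "world_to_cam" (4x4, takes a point from world to camera coordinates). Camera axes: x right, y down, z forward; pixel columns grow to the right and rows downward; lengths in m; the calibration is good to about 2 mm. A picture is of the moment at which its call begins. There is no depth.
- hand_in(): hands the job in; it is judged then, once.
The state is a dict: "clock": time; "qpos": joint angles; "qvel": joint speeds; "effort": joint torques, N m; "tool_pos": TCP position; "tcp_rot": TCP orientation; "force": force on the tool from outside, world axes, zero at the start; "ft_torque": the same for the moment, N m; "opening": finger opening in m; "gripper_force": force on a finger pad.
Only numpy, scipy, OpenCV 4.12 (cv2) and the standard library are available. Lean on these libraries where they do the work, as an engineer would, in place of code of your own. Each camera call takes 0.05 s, during which the arm holds its last target. There are 200 camera calls.

## Working session

There is one attempt and no reset: what is moved stays moved. The work goes in short steps, Python scripts to look and compute and a tool call to move; the robot and the scene stay as the last step left them, time stands still between calls to the robot, and variables do not carry over. Pictures are saved under pics/ and viewed, at most 10 in all, crops included, and the job is handed in when it is done.

Besides the shell and the picture viewer there is one more tool, called after "Emit:" as name(argument=value, ...), one argument or row to a line, values as JSON. arm_command: Moves the arm, as the interface text tells. Its arguments: {"type":"object","properties":{"deltas":{"type":"array","items":{"type":"object","properties":{"translation":{"type":"array","items":{"type":"number"}},"yaw":{"type":"number"}}}},"grip":{"type":"number"},"force":{"type":"number"}},"required":["deltas"]}

```bash
mkdir -p pics; ls; cat > h.py <<'E'
import numpy as np, cv2, json
from workcell import observe, get_image, hand_in
def snap(name, out=None):
    im=get_image(name)
    if out: cv2.imwrite('pics/'+out, im['color'][:,:,::-1])
    return im
def ray(im,u,v,z):
    f=im['color'].shape[0]/2/np.tan(np.radians(im['fov_y'])/2)
    T=np.array(im['world_to_cam']); R=T[:3,:3]; c=-R.T@T[:3,3]
    d=R.T@np.array([(u-im['cx'])/f,(v-im['cy'])/f,1]); return c+d*(z-c[2])/d[2]
def proj(im,p):
    f=im['color'].shape[0]/2/np.tan(np.radians(im['fov_y'])/2)
    T=np.array(im['world_to_cam']); q=T[:3,:3]@np.array(p)+T[:3,3]
    return q[:2]/q[2]*f+[im['cx'],im['cy']]
E
python3 - <<'E'
from h import *
a=snap('top'); b=snap('side'); 
np.savez('first.npz',**{'t_'+k:v for k,v in a.items()})
cv2.imwrite('pics/a.png',cv2.resize(a['color'][:,:,::-1],(800,600),interpolation=cv2.INTER_CUBIC)); cv2.imwrite('pics/b.png',cv2.resize(b['color'][:,:,::-1],(800,600)))
for i in(a,b): print(i['fov_y'],i['cx'],i['cy'],np.round(i['world_to_cam'],3).tolist())
print(observe())
E
```

```text
pics
55.56905671925745 248.7228626078794 191.1454705495118 [[-0.001, -1.0, 0.004, 0.088], [-0.985, -0.0, -0.17, 0.551], [0.17, -0.004, -0.985, 1.207], [0.0, 0.0, 0.0, 1.0]]
48.916237109199585 255.27037538231855 193.0678116483169 [[-0.86, -0.51, -0.024, 0.52], [-0.258, 0.474, -0.842, 0.134], [0.441, -0.717, -0.54, 1.19], [0.0, 0.0, 0.0, 1.0]]
{'clock': 0.1, 'qpos': array([ 1.20812712,  0.32175738, -0.0700916 ,  1.45155109,  0.02260428,
        1.37078519, -0.05692246]), 'qvel': array([ 0.00027608, -0.00278657,  0.00274115, -0.00344483, -0.00167171,
        0.00128067, -0.00017845]), 'effort': array([ 1.01475653e-04, -4.92572021e+01, -4.05946244e-01, -3.13399494e+01,
       -6.44566328e-02,  3.94958979e-02,  6.88272530e-05]), 'tool_pos': array([ 0.23890127, -0.60391898,  0.18966641]), 'tcp_rot': array([ 9.82306482e-01,  1.87278511e-01, -2.06587317e-04, -8.31741965e-04]), 'force': array([ 0.83886056, -0.611539  , -0.07144762]), 'ft_torque': array([ 0.04144589, -0.01075812, -0.01352719]), 'gripper_force': 0.0, 'opening': 0.08671102005490876}
```

View pics/a.png

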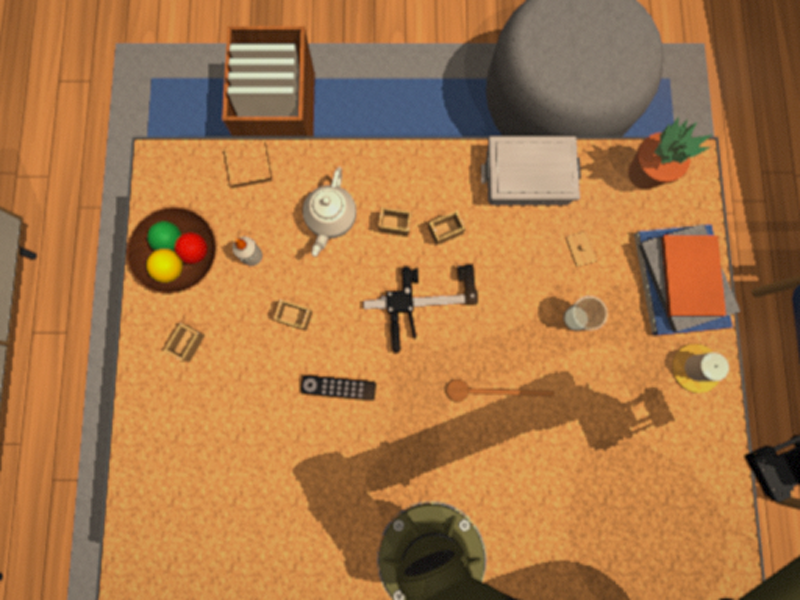

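View pics/b.png

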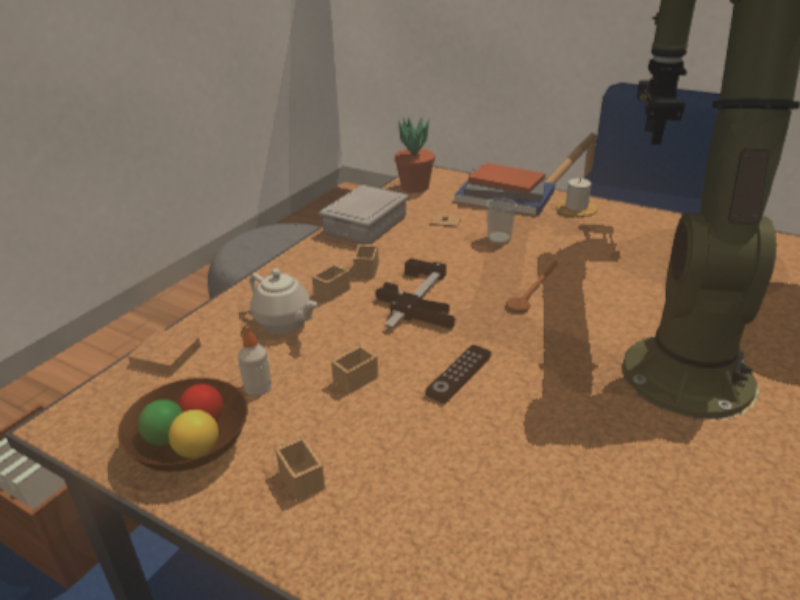

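The top view (800 px) shows four tea-box lookalikes: (291,315), (182,341), (393,221) and (446,228). The base is near (430,555), so (291,315) is the nearest and the one I want. The flat box at (533,168) and the lid at (581,249) are not boxes of this kind. The clamp's bar runs from (365,305) to (475,298), with its jaws pointing away from the robot and its grip towards it.

```bash
python3 - <<'E'
from h import *
z=np.load('first.npz'); im={k[2:]:z[k] for k in z.files}
c=im['color'][:,:,::-1]
A=cv2.resize(c[165:230,165:315],(800,347),interpolation=cv2.INTER_CUBIC)
cv2.imwrite('pics/c.png',A)
for u,v in[(291,315),(182,341),(393,221),(446,228)]:
    p=ray(im,u*.64,v*.64,.05); print(u,v,p.round(3),np.hypot(p[0],p[1]).round(3))
E
```

```text
291 315 [0.514 0.301 0.05 ] 0.596
182 341 [0.457 0.535 0.05 ] 0.704
393 221 [0.728 0.078 0.05 ] 0.732
446 228 [ 0.711 -0.041  0.05 ] 0.713
```

View pics/c.png

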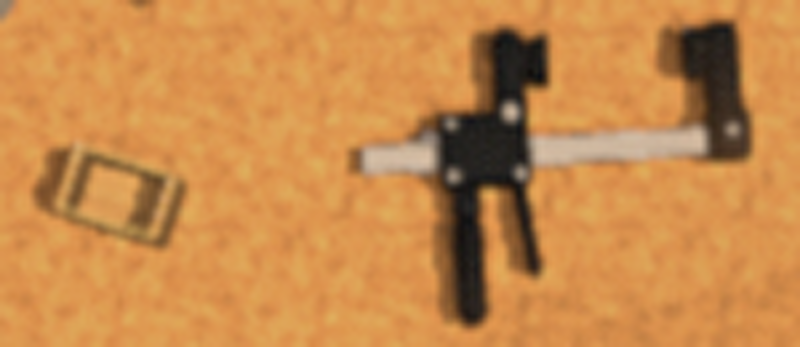

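The close crop confirms the nearest box, at crop (118,195), with its long axis turned slightly. The pad face is at (547,60), the fixed face at (684,52), and the bar line runs (360,160)–(730,138).

```bash
cat >> h.py <<'E'
def pose():
    s=observe(); q=s['tcp_rot']; from scipy.spatial.transform import Rotation as R
    return s['tool_pos'],R.from_quat(q).as_matrix(),s
def to(x,y,z,a):
    "deltas to reach TCP xyz, tool-x heading a deg"
    p,R,s=pose(); h=np.degrees(np.arctan2(R[1,0],R[0,0]))
    d=R.T@(np.array([x,y,z])-p)/.06
    print('delta',d.round(3),'yaw',round(-((a-h+90)%180-90)/8,3),'| now',p.round(4),round(h,2),'q7',s['qpos'][6].round(2),'t',round(s['clock'],2),'F',s['force'].round(1),'open',round(s['opening'],4))
E
python3 - <<'E'
from h import *
z=np.load('first.npz'); im={k[2:]:z[k] for k in z.files}
P=lambda u,v,h: ray(im,165+u*150/800,165+v*65/347,h).round(4)
for q in[(72,145),(183,182),(165,245),(52,210)]: print('box',P(*q,.05))
for n,u,v,h in[('bar0',360,160,.02),('bar1',700,140,.02),('pad',547,60,.033),('fix',684,52,.033),('grip',470,255,.03),('gripend',472,318,.03),('trig',535,262,.025)]: print(n,P(u,v,h))
to(.5,-.25,.2,21.6); to(.5,.25,.25,0)
E
```

```text
box [0.5468 0.3284 0.05  ]
box [0.5227 0.2565 0.05  ]
box [0.4822 0.2671 0.05  ]
box [0.5047 0.3398 0.05  ]
bar0 [0.5419 0.1444 0.02  ]
bar1 [ 0.5552 -0.0799  0.02  ]
pad [0.6063 0.0214 0.033 ]
fix [ 0.6117 -0.0689  0.033 ]
grip [0.478  0.0723 0.03  ]
gripend [0.4372 0.0711 0.03  ]
trig [0.474 0.03  0.025]
delta [ 6.217 -3.884 -0.166] yaw -0.001 | now [ 0.2389 -0.6039  0.1897] 21.59 q7 -0.06 t 0.1 F [ 0.8 -0.6 -0.1] open 0.0867
delta [  9.283 -11.634  -0.987] yaw 2.699 | now [ 0.2389 -0.6039  0.1897] 21.59 q7 -0.06 t 0.1 F [ 0.8 -0.6 -0.1] open 0.0867
```

Emit:
arm_command(
  deltas=[
    {"translation":[1.2,-0.75,-0.2],"yaw":-1},
    {"translation":[2.4,-1.5,-0.4],"yaw":-2},
    {"translation":[3.6,-2.25,-0.4],"yaw":-3},
    {"translation":[4.8,-3.0,-0.4],"yaw":-4},
    {"translation":[6.0,-3.75,-0.4],"yaw":-5},
  ],
)

```text
clock: 0.72
tool_pos: [0.4246, -0.3521, 0.2132]
tcp_rot: [0.858, 0.514, -0.0, 0.0]
force: [0.2, -0.8, -0.0]
opening: 0.0868
gripper_force: 0.0
```

```bash
python3 -c "
from h import *
to(.5,.1,.25,72);to(.5,.29,.25,72)"
```

```text
delta [ 7.237 -2.448 -0.615] yaw -1.269 | now [ 0.4246 -0.3521  0.2132] 61.85 q7 0.12 t 0.72 F [ 0.2 -0.8 -0. ] open 0.0868
delta [10.029 -3.942 -0.616] yaw -1.269 | now [ 0.4246 -0.3521  0.2132] 61.85 q7 0.12 t 0.72 F [ 0.2 -0.8 -0. ] open 0.0868
```

Emit:
arm_command(
  deltas=[
    {"translation":[1.0,-0.4,-0.3],"yaw":-0.5},
    {"translation":[2.0,-0.8,-0.6],"yaw":-1.2},
    {"translation":[3.0,-1.2,-0.6],"yaw":-1.2},
    {"translation":[4.0,-1.6,-0.6],"yaw":-1.2},
    {"translation":[5.0,-2.0,-0.6],"yaw":-1.2},
  ],
)

```text
clock: 1.35
tool_pos: [0.459, -0.0462, 0.2492]
tcp_rot: [0.813, 0.582, -0.0, 0.0]
force: [0.5, -0.1, 1.1]
opening: 0.0871
gripper_force: 0.0
```

```bash
python3 -c "
from h import *
to(.48,.29,.25,72)"
```

```text
delta [ 5.416 -1.477 -0.017] yaw -0.103 | now [ 0.459  -0.0462  0.2492] 71.17 q7 -0.22 t 1.35 F [ 0.5 -0.1  1.1] open 0.0871
```

Emit:
arm_command(
  deltas=[
    {"translation":[0.5,0,0]},
    {"translation":[0.5,0,0]},
    {"translation":[0.5,0,0]},
  ],
)

```text
validation failed for argument at $.de...
```

```bash
python3 -c "
from h import *
w=snap('wrist','w1.png'); np.savez('w1.npz',**w); print(w['fov_y'],np.round(w['world_to_cam'],3).tolist())
to(.48,.29,.25,72)"
```

```text
62.90156908219523 [[0.947, -0.322, -0.0, -0.45], [-0.312, -0.919, 0.241, 0.057], [-0.078, -0.228, -0.97, 0.473], [0.0, 0.0, 0.0, 1.0]]
delta [ 5.261 -1.366  0.017] yaw -0.014 | now [ 0.4598 -0.0355  0.2497] 71.88 q7 -0.23 t 1.4 F [0.7 8.1 0.1] open 0.087
```

View pics/w1.png

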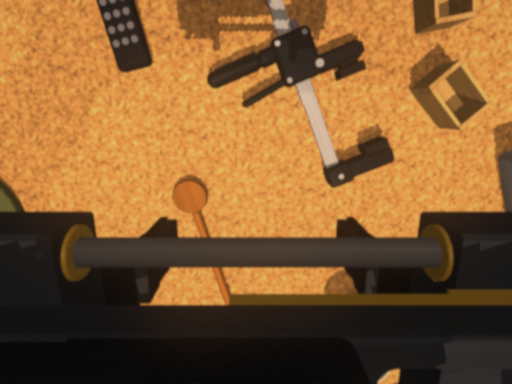

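The wrist view shows the clamp: housing (295,55), fixed jaw (360,160), moving jaw (345,58), grip (240,67), trigger (263,93). Every row needs a yaw value.

```bash
python3 -c "
from h import *
z=np.load('w1.npz'); w={k:z[k] for k in z.files}
for n,u,v,h in [('bar a',303,85,.022),('bar b',330,165,.022),('fix tip near',384,140,.033),('fix face root',345,157,.033),('pad tip',360,73,.033),('pad in',338,78,.033),('grip end',212,80,.03),('grip root',262,60,.03),('trig end',247,102,.025)]: print(n,ray(w,u,v,h).round(4))
"
```

```text
bar a [0.5483 0.0297 0.022 ]
bar b [ 0.5532 -0.0811  0.022 ]
fix tip near [ 0.6265 -0.0696  0.033 ]
fix face root [ 0.5729 -0.0747  0.033 ]
pad tip [0.6172 0.0201 0.033 ]
pad in [0.59   0.0232 0.033 ]
grip end [0.4409 0.0718 0.03  ]
grip root [0.5076 0.0738 0.03  ]
trig end [0.4736 0.0329 0.025 ]
```

Emit:
arm_command(
  deltas=[
    {"translation":[1.0,-0.3,0],"yaw":0},
    {"translation":[2.0,-0.6,0],"yaw":0},
    {"translation":[3.0,-0.9,0],"yaw":0},
    {"translation":[3.8,-1.2,0],"yaw":0},
    {"translation":[3.8,-1.3,0],"yaw":0},
  ],
)

```text
clock: 2.02
tool_pos: [0.4574, 0.1976, 0.2492]
tcp_rot: [0.811, 0.586, 0.0, -0.001]
force: [-0.6, -0.8, 0.1]
opening: 0.0872
gripper_force: 0.0
```

Emit:
arm_command(
  deltas=[
    {"translation":[0,0,0],"yaw":0},
    {"translation":[0,0,0],"yaw":0},
  ],
)

```text
clock: 2.28
tool_pos: [0.4595, 0.1908, 0.2491]
tcp_rot: [0.814, 0.581, -0.0, 0.0]
force: [0.7, 0.5, 1.1]
opening: 0.0872
gripper_force: 0.0
```

```bash
python3 -c "
from h import *
w=snap('wrist','w2.png'); np.savez('w2.npz',**w)
to(.514,.298,.25,72)"
```

```text
delta [ 1.983  0.278 -0.016] yaw -0.124 | now [0.4595 0.1909 0.2491] 71.01 q7 -0.77 t 2.33 F [-0.4 -0.4  0.2] open 0.0869
```

View pics/w2.png

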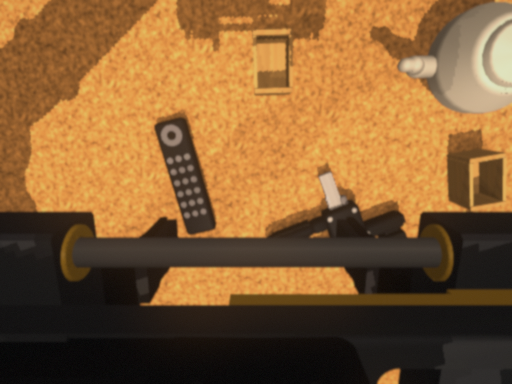

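The tea box appears at (272,62), well aligned with the tool, with rim corners (254,90), (290,90), (291,30) and (256,30).

```bash
python3 -c "
from h import *
z=np.load('w2.npz'); w={k:z[k] for k in z.files}
P=np.array([ray(w,u,v,.05) for u,v in[(254,90),(290,91),(291,30),(256,31)]]);print(P.round(4),P.mean(0))
d=P[2]-P[1];e=P[3]-P[0];print([np.degrees(np.arctan2(x[1],x[0])) for x in(d,e)])
x,y=P.mean(0)[:2]
to(x,y,.1,71.5)"
```

```text
[[0.4872 0.279  0.05  ]
 [0.5277 0.2639 0.05  ]
 [0.5488 0.3273 0.05  ]
 [0.5105 0.3394 0.05  ]] [0.51853536 0.30237603 0.05      ]
[np.float64(71.5388476425793), np.float64(68.8996098007114)]
delta [2.079 0.325 2.484] yaw -0.062 | now [0.4595 0.1909 0.2491] 71.01 q7 -0.77 t 2.33 F [-0.4 -0.4  0.2] open 0.0869
```

Emit:
arm_command(
  deltas=[
    {"translation":[1.0,0.2,0.8],"yaw":0},
    {"translation":[1.6,0.33,1.6],"yaw":0},
    {"translation":[2.03,0.33,2.4],"yaw":0},
    {"translation":[2.03,0.33,2.4],"yaw":0},
    {"translation":[2.03,0.33,2.4],"yaw":0},
  ],
  grip=1,
)

```text
clock: 2.95
tool_pos: [0.5176, 0.3008, 0.1056]
tcp_rot: [0.813, 0.582, -0.0, 0.0]
force: [-0.2, 0.3, -0.3]
opening: 0.0869
gripper_force: 0.0
```

```bash
python3 -c "
from h import *
to(.516,.300,.012,71)
w=snap('side'); c=w['color'][:,:,::-1]; u,v=proj(w,[.516,.3,.03]).astype(int); print(u,v)
cv2.imwrite('pics/s1.png',cv2.resize(c[max(0,v-90):v+40,u-80:u+80],(640,520)))"
```

```text
delta [-0.021 -0.02   1.56 ] yaw 0.015 | now [0.5176 0.3008 0.1056] 71.12 q7 -1.17 t 2.95 F [-0.2  0.3 -0.3] open 0.0869
227 235
```

View pics/s1.png

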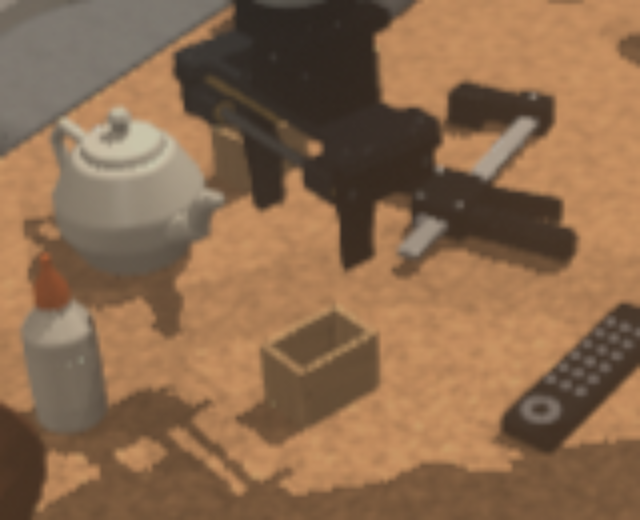

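The fingers straddle the box in the crop: fingertips at (265,200) and (355,260), box rim centred at (320,340). Descending.

Emit:
arm_command(
  deltas=[
    {"translation":[0,0,0.5],"yaw":0},
    {"translation":[0,0,1.0],"yaw":0},
    {"translation":[0,0,1.53],"yaw":0},
    {"translation":[0,0,1.53],"yaw":0},
    {"translation":[0,0,1.53],"yaw":0},
  ],
)

```text
clock: 3.62
tool_pos: [0.5188, 0.3018, 0.0162]
tcp_rot: [0.814, 0.582, 0.002, 0.001]
force: [-0.4, 1.2, 1.0]
opening: 0.0875
gripper_force: 0.0
```

Emit:
arm_command(
  deltas=[
    {"translation":[0,0,0],"yaw":0},
    {"translation":[0,0,0],"yaw":0},
    {"translation":[0,0,0],"yaw":0},
    {"translation":[0,0,0],"yaw":0},
    {"translation":[0,0,0],"yaw":0},
  ],
  grip=-0.1,
  force=10,
)

```text
clock: 4.25
tool_pos: [0.5169, 0.3017, 0.0135]
tcp_rot: [0.813, 0.582, -0.0, 0.0]
force: [-0.5, 0.7, 0.4]
opening: 0.0453
gripper_force: 10.0
```

```bash
python3 -c "
from h import *
to(.516,.300,.08,71); print(observe()['gripper_force'])"
```

```text
delta [-0.033 -0.005 -1.109] yaw 0.025 | now [0.5169 0.3017 0.0135] 71.2 q7 -1.23 t 4.25 F [-0.5  0.7  0.4] open 0.0453
9.973335564136505
```

Emit:
arm_command(
  deltas=[
    {"translation":[0,0,-0.5],"yaw":0},
    {"translation":[0,0,-1.0],"yaw":0},
    {"translation":[0,0,-1.5],"yaw":0},
    {"translation":[0,0,-1.5],"yaw":0},
  ],
)

```text
clock: 4.75
tool_pos: [0.5182, 0.3029, 0.1056]
tcp_rot: [0.813, 0.582, 0.002, 0.0]
force: [-0.4, 0.8, -0.9]
opening: 0.0459
gripper_force: 9.9
```

```bash
python3 - <<'E'
from h import *
z=np.load('first.npz'); im={k[2:]:z[k] for k in z.files}
hsv=cv2.cvtColor(im['color'],cv2.COLOR_RGB2HSV); roi=np.zeros(hsv.shape[:2],bool); roi[165:230,228:310]=1
m=(hsv[...,1]<90)&(hsv[...,2]>110)&roi
v,u=np.nonzero(m); k=(v>182)&(v<200); P=np.array([ray(im,a,b,.022) for a,b in zip(u[k],v[k])])
vx,vy,x0,y0=cv2.fitLine(P[:,:2].astype(np.float32),cv2.DIST_HUBER,0,.01,.01).ravel(); print('bar',k.sum(),np.degrees(np.arctan2(vy,vx)),x0,y0,P.min(0),P.max(0))
h=np.degrees(np.arctan2(vy,vx)); h=h if h<0 else h-180; h=np.radians(h)
ex=np.array([np.cos(h),np.sin(h)]); ey=np.array([-ex[1],ex[0]])
m=(hsv[...,2]<70)&roi; v,u=np.nonzero(m); D=np.array([ray(im,a,b,.033) for a,b in zip(u,v)])[:,:2]
L=np.c_[(D-[x0,y0])@ex,(D-[x0,y0])@ey]*1000
# grip, jaw rows
for lo,hi in[(50,55),(55,60),(60,65),(65,70),(-60,-50),(-100,-90)]:
    s=np.sort(L[(L[:,1]>lo)&(L[:,1]<hi),0]); print(lo,hi,s.round(0).astype(int).tolist())
np.save('clamp.npy',[x0,y0,h]); print('ey range',L[:,1].min(),L[:,1].max())
E
```

```text
bar 267 -86.99282 0.55104977 0.019448714 [ 0.53079483 -0.10361632  0.022     ] [0.58070552 0.14259718 0.022     ]
50 55 [-33, -33, -29, -29, -26, -26, -22, -22, -19, -19, -15, -12, -8, -5, 90, 94, 94, 97, 97, 101, 101, 104, 104, 108, 108, 111, 111, 115, 115, 118, 119, 122]
55 60 [-36, -32, -29, -25, -22, -18, -15, -11, -8, -4, -4, 90, 91, 94, 98, 101, 105, 108, 112, 115, 119, 122]
60 65 [-36, -32, -29, -29, -25, -25, -22, -22, -18, -18, -15, -15, -11, -11, -8, -8, -4, 91, 94, 98, 102, 105, 109, 109, 112, 112, 116, 116, 119, 119, 123, 123]
65 70 [-36, -35, -32, -32, -28, -25, -21, -18, -14, -11, -7, -4, 91, 92, 95, 95, 98, 99, 102, 102, 105, 106, 109, 113, 116, 120]
-60 -50 [-67, -67, -63, -63, -63, -60, -60, -59, -56, -56, -56, -53, -53, -53, -22, -22, -22, -18, -18]
-100 -90 [-66, -65, -65, -62, -62, -62, -59, -58, -58, -55, -55, -55]
ey range -109.3224471729567 75.81941784388896
```

```bash
python3 -c "
from h import *
to(.612,-.025,.105,93)"
```

```text
delta [-4.669  3.241  0.006] yaw -2.726 | now [0.5182 0.3029 0.1056] 71.19 q7 -1.17 t 4.75 F [-0.4  0.8 -0.9] open 0.0459
```

Emit:
arm_command(
  deltas=[
    {"translation":[-0.7,0.49,0],"yaw":-0.4},
    {"translation":[-1.4,0.97,0],"yaw":-0.8},
    {"translation":[-2.1,1.46,0],"yaw":-1.2},
    {"translation":[-2.8,1.94,0],"yaw":-1.6},
    {"translation":[-3.5,2.43,0],"yaw":-2.0},
  ],
)

```text
clock: 5.38
tool_pos: [0.5866, 0.054, 0.1019]
tcp_rot: [0.724, 0.69, -0.001, -0.001]
force: [1.3, 0.5, -0.3]
opening: 0.0455
gripper_force: 9.9
```

Emit:
arm_command(
  deltas=[
    {"translation":[0,0,0],"yaw":0},
    {"translation":[0,0,0],"yaw":0},
  ],
)

```text
clock: 5.62
tool_pos: [0.5863, 0.0564, 0.1022]
tcp_rot: [0.724, 0.689, -0.0, -0.001]
force: [-0.2, 1.0, -0.6]
opening: 0.0456
gripper_force: 10.0
```

```bash
python3 -c "
from h import *
to(.612,-.025,.105,93)"
```

```text
delta [-1.334  0.496 -0.048] yaw -0.729 | now [0.5863 0.0564 0.1022] 87.17 q7 -0.45 t 5.62 F [-0.2  1.  -0.6] open 0.0456
```

Emit:
arm_command(
  deltas=[
    {"translation":[-0.7,0.25,0],"yaw":-0.4},
    {"translation":[-1.33,0.5,0],"yaw":-0.73},
    {"translation":[-1.33,0.5,0],"yaw":-0.73},
    {"translation":[-1.33,0.5,0],"yaw":-0.73},
    {"translation":[-1.33,0.5,0],"yaw":-0.73},
  ],
)

```text
clock: 6.25
tool_pos: [0.6128, -0.0224, 0.1036]
tcp_rot: [0.687, 0.727, 0.0, -0.0]
force: [0.7, 1.5, -0.5]
opening: 0.0454
gripper_force: 10.0
```

```bash
python3 - <<'E'
from h import *
to(.612,-.025,.05,93)
w=snap('side'); t=snap('top'); np.savez('s2.npz',**w); np.savez('t2.npz',**t)
u,v=proj(w,[.6,-.02,.05]).astype(int); a,b=proj(t,[.6,-.02,.05]).astype(int)
A=w['color'][v-60:v+60,u-64:u+64,::-1]; B=t['color'][b-45:b+45,a-48:a+48,::-1]; print(u,v,a,b)
cv2.imwrite('pics/p1.png',np.hstack([cv2.resize(A,(400,375),interpolation=2),cv2.resize(B,(400,375),interpolation=2)]))
E
```

```text
delta [-0.042 -0.016  0.893] yaw 0.03 | now [ 0.6128 -0.0224  0.1036] 93.24 q7 -0.23 t 6.25 F [ 0.7  1.5 -0.5] open 0.0454
259 171 279 176
```

View pics/p1.png

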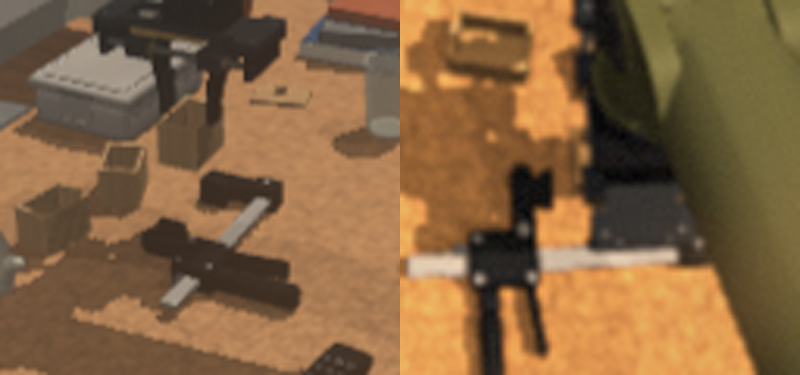

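Left (side) shows the held box at (190,135), hanging above the mouth with the fixed jaw at (240,190). Right (top) shows the pad at (548,187), the box edge just visible at (580,150), and the arm hiding the rest.

```bash
python3 - <<'E'
from h import *
z=np.load('s2.npz'); w={k:z[k] for k in z.files}
a=np.radians(93.2); X=np.array([np.cos(a),np.sin(a)]); Y=np.array([-X[1],X[0]]); c=np.array([.6128,-.0224])
for zz in(.0905,.1405):
  for i,j in((35,23),(35,-23),(-35,23),(-35,-23)):
    p=c+X*i/1e3+Y*j/1e3; u=proj(w,[*p,zz]); print(zz,i,j,((u-[259-64,171-60])*3.125).round(0))
u=w['color'][111:231,195:323]
# segmentation of box vs. background: print crop at 8x edges via Canny of the zone
cv2.imwrite('pics/p2.png',np.hstack([cv2.resize(u[20:60,40:80,::-1],(400,400),interpolation=cv2.INTER_CUBIC),cv2.resize(u[50:90,50:90,::-1],(400,400),interpolation=cv2.INTER_CUBIC)]))
E
```

```text
0.0905 35 23 [195. 172.]
0.0905 35 -23 [157. 164.]
0.0905 -35 23 [224. 144.]
0.0905 -35 -23 [187. 136.]
0.1405 35 23 [194. 130.]
0.1405 35 -23 [155. 122.]
0.1405 -35 23 [224. 103.]
0.1405 -35 -23 [186.  95.]
```

View pics/p2.png

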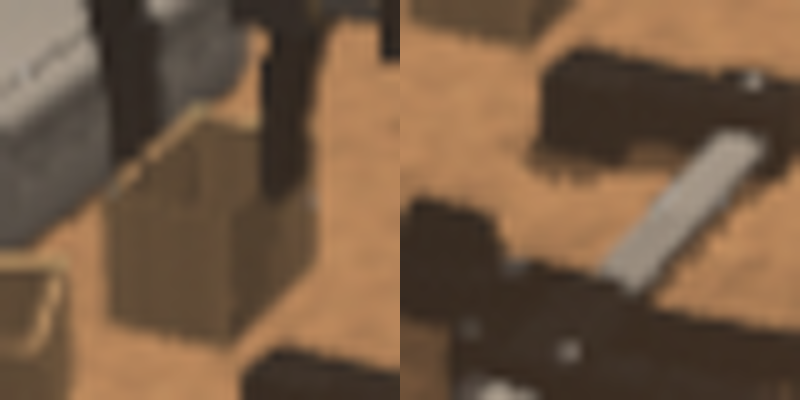

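The box's corners match its predicted place to about 3 mm, so I'm lowering it.

Emit:
arm_command(
  deltas=[
    {"translation":[0,0,0.4],"yaw":0.03},
    {"translation":[0,0,0.8],"yaw":0.03},
    {"translation":[0,0,1.2],"yaw":0.03},
    {"translation":[0,0,1.42],"yaw":0.03},
    {"translation":[0,0,1.42],"yaw":0.03},
  ],
)

```text
clock: 6.98
tool_pos: [0.6126, -0.0248, 0.0176]
tcp_rot: [0.689, 0.724, -0.0, -0.001]
force: [0.9, 0.2, -0.7]
opening: 0.0457
gripper_force: 10.0
```

Emit:
arm_command(
  deltas=[
    {"translation":[0,0,0],"yaw":0},
    {"translation":[0,0,0],"yaw":0},
  ],
)

```text
clock: 7.22
tool_pos: [0.6141, -0.0252, 0.0194]
tcp_rot: [0.69, 0.724, 0.0, 0.001]
force: [0.9, 0.9, -0.7]
opening: 0.0455
gripper_force: 10.0
```

```bash
python3 - <<'E'
from h import *
to(.6128,-.0224,.0135,93)
w=snap('side'); np.savez('s3.npz',**w)
A=w['color'][145:205,222:302,::-1]
cv2.imwrite('pics/p3.png',cv2.resize(A,(800,600),interpolation=cv2.INTER_CUBIC))
E
```

```text
delta [ 0.047 -0.02   0.098] yaw -0.026 | now [ 0.6141 -0.0252  0.0194] 92.79 q7 -0.28 t 7.22 F [ 0.9  0.9 -0.7] open 0.0455
```

View pics/p3.png

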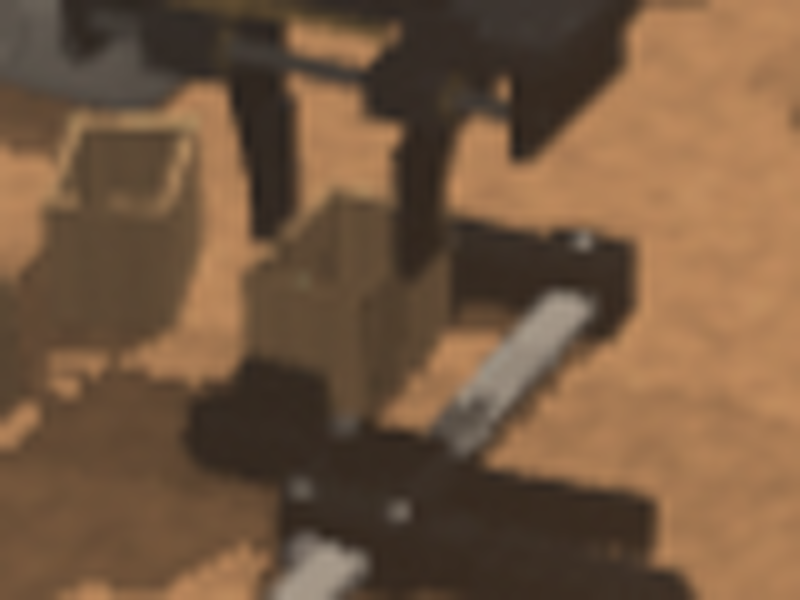

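The box is in the mouth, with its near top corner at (365,290) and its far end in front of the fixed jaw at (455,270). It clears the pad. Next I lower it fully and ease it towards the fixed jaw.

Emit:
arm_command(
  deltas=[
    {"translation":[0,-0.03,0.09],"yaw":0},
    {"translation":[0,-0.03,0.09],"yaw":0},
    {"translation":[-0.03,-0.03,0.09],"yaw":0},
    {"translation":[-0.03,-0.03,0.09],"yaw":0},
  ],
)

```text
clock: 7.78
tool_pos: [0.6116, -0.0269, 0.0131]
tcp_rot: [0.69, 0.724, 0.0, -0.0]
force: [0.2, 0.5, 2.2]
opening: 0.0455
gripper_force: 10.0
```

Emit:
arm_command(
  deltas=[
    {"translation":[-0.03,0,0],"yaw":0},
    {"translation":[-0.03,0,0],"yaw":0},
  ],
)

```text
clock: 8.02
tool_pos: [0.6117, -0.0288, 0.0131]
tcp_rot: [0.69, 0.724, 0.0, -0.0]
force: [0.1, 1.1, 2.4]
opening: 0.0457
gripper_force: 10.0
```

Emit:
arm_command(
  deltas=[
    {"translation":[-0.03,0,0],"yaw":0},
    {"translation":[-0.03,0,0],"yaw":0},
  ],
)

```text
clock: 8.28
tool_pos: [0.6119, -0.0308, 0.0131]
tcp_rot: [0.69, 0.724, 0.0, 0.0]
force: [-0.0, 1.5, 2.9]
opening: 0.0456
gripper_force: 10.0
```

Emit:
arm_command(
  deltas=[
    {"translation":[-0.03,0.02,-0.01],"yaw":0},
    {"translation":[-0.03,0.02,-0.01],"yaw":0},
  ],
)

```text
clock: 8.52
tool_pos: [0.6128, -0.0337, 0.0131]
tcp_rot: [0.69, 0.724, -0.001, 0.0]
force: [-0.1, -0.5, -0.0]
opening: 0.0459
gripper_force: 10.0
```

Emit:
arm_command(
  deltas=[
    {"translation":[-0.03,0,0],"yaw":0},
    {"translation":[-0.03,0,0],"yaw":0},
  ],
)

```text
clock: 8.78
tool_pos: [0.6128, -0.0343, 0.0132]
tcp_rot: [0.69, 0.724, -0.0, -0.0]
force: [-0.4, 2.1, -1.1]
opening: 0.0461
gripper_force: 10.0
```

Emit:
arm_command(
  deltas=[
    {"translation":[-0.03,0,0],"yaw":0},
    {"translation":[-0.03,0,0],"yaw":0},
  ],
)

```text
clock: 9.02
tool_pos: [0.6129, -0.0345, 0.0135]
tcp_rot: [0.689, 0.724, 0.0, -0.001]
force: [-1.0, 4.6, 0.2]
opening: 0.0456
gripper_force: 9.9
```

Contact: 4.6 N along the bar with the TCP stalled. I'll ease off the push and let go, opening only a little because the bar is near.

Emit:
arm_command(
  deltas=[
    {"translation":[0.03,0,0],"yaw":0},
    {"translation":[0.03,0,0],"yaw":0},
  ],
)

```text
clock: 9.28
tool_pos: [0.613, -0.0345, 0.0134]
tcp_rot: [0.69, 0.724, -0.0, 0.0]
force: [-1.4, 2.1, -0.5]
opening: 0.0456
gripper_force: 10.0
```

Emit:
arm_command(
  deltas=[
    {"translation":[0,0,0],"yaw":0},
    {"translation":[0,0,0],"yaw":0},
    {"translation":[0,0,0],"yaw":0},
  ],
  grip=0.28,
)

```text
clock: 9.65
tool_pos: [0.6134, -0.035, 0.0137]
tcp_rot: [0.69, 0.724, -0.0, 0.0]
force: [0.1, -1.2, -0.5]
opening: 0.0549
gripper_force: 0.0
```

Emit:
arm_command(
  deltas=[
    {"translation":[0,0,-0.4],"yaw":0},
    {"translation":[0,0,-0.9],"yaw":0},
    {"translation":[0,0,-1.5],"yaw":0},
    {"translation":[0,0,-2.2],"yaw":0},
    {"translation":[0,0,-2.2],"yaw":0},
  ],
)

```text
clock: 10.28
tool_pos: [0.6158, -0.0341, 0.1494]
tcp_rot: [0.69, 0.724, 0.002, 0.003]
force: [0.5, 0.0, -0.6]
opening: 0.0556
gripper_force: 0.0
```

```bash
python3 - <<'E'
from h import *
c=np.load('clamp.npy'); print(c)
ex=np.array([np.cos(c[2]),np.sin(c[2])]); ey=np.array([-ex[1],ex[0]])
print(c[:2]+ex*-.045-ey*.054)
to(.49,.05,.15,93)
E
```

```text
[ 0.55104977  0.01944871 -1.5183111 ]
[0.49476337 0.06155385]
delta [ 1.501 -2.026 -0.026] yaw -0.028 | now [ 0.6158 -0.0341  0.1494] 92.78 q7 -0.19 t 10.28 F [ 0.5  0.  -0.6] open 0.0556
```

Emit:
arm_command(
  deltas=[
    {"translation":[0.4,-0.5,0],"yaw":1.2},
    {"translation":[0.8,-1.0,0],"yaw":2.4},
    {"translation":[1.2,-1.6,0],"yaw":3.6},
    {"translation":[1.5,-2.0,0],"yaw":4.8},
    {"translation":[1.5,-2.0,0],"yaw":6.0},
  ],
  grip=1,
)

```text
clock: 10.9
tool_pos: [0.4867, 0.0507, 0.1448]
tcp_rot: [0.925, 0.38, -0.001, 0.001]
force: [1.3, -0.6, 0.1]
opening: 0.0863
gripper_force: 0.0
```

Emit:
arm_command(
  deltas=[
    {"translation":[0,0,0],"yaw":1.2},
    {"translation":[0,0,0],"yaw":2.4},
    {"translation":[0,0,0],"yaw":3.6},
    {"translation":[0,0,0],"yaw":4.8},
    {"translation":[0,0,0],"yaw":5.2},
  ],
)

```text
clock: 11.52
tool_pos: [0.4883, 0.0494, 0.1447]
tcp_rot: [1.0, 0.026, -0.001, 0.0]
force: [-0.3, 0.0, -0.4]
opening: 0.0873
gripper_force: 0.0
```

Emit:
arm_command(
  deltas=[
    {"translation":[0,0,0],"yaw":0},
    {"translation":[0,0,0],"yaw":0},
  ],
)

```text
clock: 11.78
tool_pos: [0.4886, 0.0497, 0.1451]
tcp_rot: [1.0, 0.028, -0.0, 0.0]
force: [0.3, -0.7, -0.0]
opening: 0.087
gripper_force: 0.0
```

```bash
python3 - <<'E'
from h import *
to(.495,.0595,.15,3)
w=snap('wrist'); np.savez('w4.npz',**w)
t=snap('top'); np.savez('t4.npz',**t)
cv2.imwrite('pics/p4.png',np.hstack([cv2.resize(w['color'][:,:,::-1],(400,300)),cv2.resize(t['color'][150:240,215:335,::-1],(400,300),interpolation=2)]))
E
```

```text
delta [ 0.115 -0.157 -0.082] yaw 0.031 | now [0.4886 0.0497 0.1451] 3.24 q7 -1.71 t 11.78 F [ 0.3 -0.7 -0. ] open 0.087
```

View pics/p4.png

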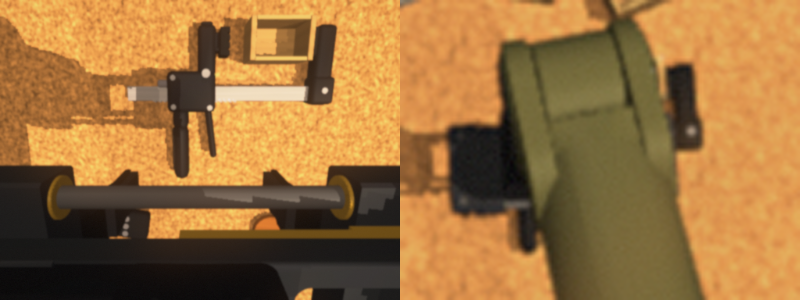

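The wrist view (left) shows the box standing against the fixed jaw: box rim (249–312, 15–62), pad face at x≈229, fixed face at x≈314. Grip (181,145) and trigger (210,133) are in full view.

```bash
python3 - <<'E'
from h import *
z=np.load('w4.npz'); w={k:z[k] for k in z.files}
c=np.load('clamp.npy');ex=np.array([np.cos(c[2]),np.sin(c[2])]); ey=np.array([-ex[1],ex[0]])
g=cv2.cvtColor(w['color'],cv2.COLOR_RGB2GRAY)
L=lambda u,v,h:(lambda d:np.array([d@ex,d@ey])*1000)(ray(w,u,v,h)[:2]-c[:2])
# dark runs on the row through grip
for v in(175,185,195):
    d=(g[v,210:290]<60).astype(int); e=np.flatnonzero(np.diff(d))+210.5; print(v,e,[L(x,v,.028).round(1).tolist() for x in e])
for v in (40,60,75):
    d=(g[v,255:430]<60).astype(int); e=np.flatnonzero(np.diff(d))+255.5; print(v,e,[L(x,v,.033).round(0).tolist() for x in e])
P=[L(a*1.28,b*1.28,.05) for a,b in[(251,15),(311,18),(310,62),(249,58)]]; print(np.round(P))
hs=cv2.cvtColor(w['color'],cv2.COLOR_RGB2HSV); m=(hs[...,1]<80)&(hs[...,2]>120); m[:110]=0;m[135:]=0;m[:,:275]=0;m[:,395:]=0
v,u=np.nonzero(m); Q=np.array([ray(w,a,b,.022)[:2] for a,b in zip(u,v)]); l=cv2.fitLine(Q.astype(np.float32),2,0,.01,.01).ravel(); print('bar heading',np.degrees(np.arctan2(l[1],l[0])),'at',np.array(L(0,0,0))*0+((l[2:]-c[:2])@ey*1000))
E
```

```text
175 [221.5 230.5 235.5 240.5 266.5 270.5] [[-68.7, -55.7], [-59.6, -55.7], [-54.5, -55.6], [-49.4, -55.6], [-23.1, -55.5], [-19.1, -55.5]]
185 [221.5 230.5 235.5 240.5 267.5 270.5] [[-68.9, -66.1], [-59.7, -66.1], [-54.6, -66.0], [-49.5, -66.0], [-22.0, -65.9], [-18.9, -65.9]]
195 [221.5 230.5 235.5 240.5 269.5 271.5] [[-69.2, -76.7], [-59.9, -76.6], [-54.8, -76.6], [-49.6, -76.6], [-19.8, -76.4], [-17.7, -76.4]]
40 [275.5 280.5 293.5 405.5 428.5] [[-17.0, 69.0], [-12.0, 69.0], [-0.0, 69.0], [100.0, 70.0], [121.0, 70.0]]
60 [292.5 403.5 426.5] [[-1.0, 53.0], [101.0, 53.0], [122.0, 53.0]]
75 [274.5 401.5 424.5] [[-17.0, 40.0], [100.0, 40.0], [122.0, 40.0]]
[[20. 82.]
 [85. 79.]
 [89. 35.]
 [21. 38.]]
bar heading -86.523674 at [-0.53568429 -0.53568429]
```

Emit:
arm_command(
  deltas=[
    {"translation":[0.11,-0.14,0.5],"yaw":0},
    {"translation":[0.11,-0.14,1.1],"yaw":0},
    {"translation":[0.11,-0.14,1.7],"yaw":0},
    {"translation":[0.11,-0.14,2.05],"yaw":0},
    {"translation":[0.11,-0.14,2.05],"yaw":0},
  ],
)

```text
clock: 12.5
tool_pos: [0.4934, 0.0585, 0.0211]
tcp_rot: [1.0, 0.028, -0.002, -0.0]
force: [0.2, 0.4, 0.9]
opening: 0.0868
gripper_force: 0.0
```

Emit:
arm_command(
  deltas=[
    {"translation":[0,0,0.1],"yaw":0},
    {"translation":[0,0,0.2],"yaw":0},
    {"translation":[0,0,0.2],"yaw":0},
  ],
)

```text
clock: 12.88
tool_pos: [0.495, 0.0584, 0.0106]
tcp_rot: [1.0, 0.028, 0.0, 0.0]
force: [-1.3, -0.2, -0.0]
opening: 0.087
gripper_force: 0.0
```

```bash
python3 - <<'E'
from h import *
to(.4949,.0585,.004,3.2)
E
```

```text
delta [-0.002 -0.001  0.109] yaw -0.001 | now [0.495  0.0584 0.0106] 3.19 q7 -1.9 t 12.88 F [-1.3 -0.2 -0. ] open 0.087
```

Emit:
arm_command(
  deltas=[
    {"translation":[0,0,0.09],"yaw":0},
    {"translation":[0,0,0.09],"yaw":0},
    {"translation":[0,0,0.09],"yaw":0},
  ],
  grip=0.28,
  force=14,
)

```text
clock: 13.25
tool_pos: [0.4951, 0.0586, 0.0051]
tcp_rot: [1.0, 0.028, 0.0, 0.0]
force: [0.7, -0.7, 0.0]
opening: 0.065
gripper_force: 0.0
```

Emit:
arm_command(
  deltas=[
    {"translation":[0,-0.02,0],"yaw":0},
    {"translation":[0,-0.02,0],"yaw":0},
  ],
  grip=0.18,
)

```text
clock: 13.5
tool_pos: [0.495, 0.0599, 0.0052]
tcp_rot: [1.0, 0.028, 0.0, 0.0]
force: [1.0, 0.8, -0.7]
opening: 0.053
gripper_force: 0.0
```

```bash
python3 - <<'E'
from h import *
to(.4949,.0585,.004,3.2)
w=snap('wrist'); np.savez('w5.npz',**w)
t=snap('side')
cv2.imwrite('pics/p5.png',np.hstack([cv2.resize(w['color'][:,:,::-1],(400,300)),cv2.resize(t['color'][145:235,210:330,::-1],(400,300),interpolation=2)]))
E
```

```text
delta [-0.004  0.024  0.02 ] yaw 0.001 | now [0.495  0.0599 0.0052] 3.21 q7 -1.91 t 13.5 F [ 1.   0.8 -0.7] open 0.053
```

View pics/p5.png

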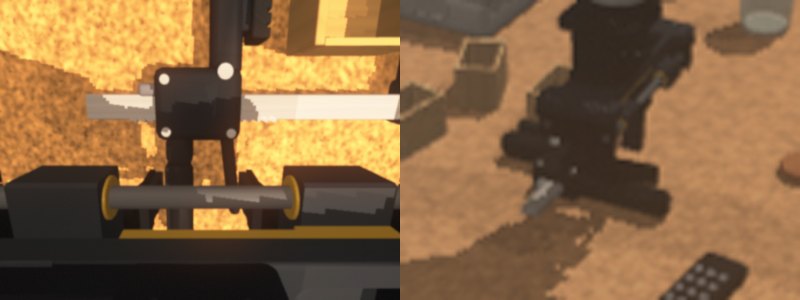

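In the wrist view, fingers straddle grip (180,200) and trigger (232,190); the pad is at (258,20) and the box end at (290,25). That used up the picture allowance, so from here I go by numbers only. First squeeze, in steps, with the arm following half the closing so the clamp stays put.

Emit:
arm_command(
  deltas=[
    {"translation":[0,-0.033,0],"yaw":0},
    {"translation":[0,-0.033,0],"yaw":0},
  ],
  grip=0.09,
)

```text
clock: 13.85
tool_pos: [0.4949, 0.062, 0.0052]
tcp_rot: [1.0, 0.028, 0.0, -0.0]
force: [-0.4, -0.2, 0.1]
opening: 0.0481
gripper_force: 0.0
```

Emit:
arm_command(
  deltas=[
    {"translation":[0,-0.033,0],"yaw":0},
    {"translation":[0,-0.033,0],"yaw":0},
  ],
  grip=0.0,
)

```text
clock: 14.1
tool_pos: [0.4947, 0.0639, 0.0051]
tcp_rot: [1.0, 0.028, 0.0, 0.0]
force: [-0.1, 0.4, 0.9]
opening: 0.0437
gripper_force: 0.0
```

Emit:
arm_command(
  deltas=[
    {"translation":[0,-0.033,0],"yaw":0},
    {"translation":[0,-0.033,0],"yaw":0},
  ],
  grip=-0.09,
)

```text
clock: 14.35
tool_pos: [0.4946, 0.0659, 0.0051]
tcp_rot: [1.0, 0.028, 0.0, -0.0]
force: [-0.6, -0.7, -0.3]
opening: 0.0398
gripper_force: 0.0
```

```bash
cat >> h.py <<'E'
def mouth(w):
    "local clamp-frame x of dark/wood transitions on rows through mouth, and trigger/grip rows"
    c=np.load('clamp.npy');ex=np.array([np.cos(c[2]),np.sin(c[2])]); ey=np.array([-ex[1],ex[0]])
    L=lambda u,v,h:(lambda d:np.array([d@ex,d@ey])*1000)(ray(w,u,v,h)[:2]-c[:2]).round(1).tolist()
    g=cv2.GaussianBlur(cv2.cvtColor(w['color'],cv2.COLOR_RGB2GRAY),(3,3),0)
    for v in (10,25,200,225):
        d=(g[v]<55).astype(int); e=np.flatnonzero(np.diff(d)); e=e[(e>180)&(e<420)]; print(v,[(int(x),L(x,v,.033 if v<100 else .028)[0]) for x in e])
    hs=cv2.cvtColor(w['color'],cv2.COLOR_RGB2HSV)
    print('row25',[tuple(int(q) for q in hs[25,x]) for x in range(330,400,5)])
E
python3 - <<'E'
from h import *
z=np.load('w5.npz'); mouth({k:z[k] for k in z.files})
w=snap('wrist'); np.savez('w6.npz',**w); mouth(w); print(observe()['ft_torque'].round(2))
E
```

```text
10 [(269, -37.6), (279, -32.7), (289, -27.9), (298, -23.6), (302, -21.7), (311, -17.3), (314, -15.9), (331, -7.7), (337, -4.8), (345, -1.0)]
25 [(268, -37.9), (278, -33.1), (303, -20.9), (310, -17.5), (313, -16.1), (330, -7.8)]
200 [(213, -68.0), (245, -49.7), (285, -26.9), (298, -19.5)]
225 [(187, -83.6), (206, -72.5), (211, -69.6), (246, -49.2), (288, -24.8), (300, -17.8), (307, -13.7), (323, -4.4), (404, 42.8), (410, 46.3), (411, 46.9)]
row25 [(14, 81, 63), (14, 83, 68), (13, 88, 67), (12, 100, 74), (14, 171, 170), (14, 171, 192), (14, 169, 148), (14, 170, 169), (15, 159, 119), (15, 159, 114), (15, 158, 116), (15, 161, 117), (15, 160, 118), (15, 159, 117)]
10 [(280, -38.3), (291, -33.0), (300, -28.6), (311, -23.4), (313, -22.4), (323, -17.6), (326, -16.1), (344, -7.5), (351, -4.1), (357, -1.2)]
25 [(279, -38.6), (290, -33.3), (314, -21.6), (322, -17.7), (325, -16.2), (343, -7.5)]
200 [(223, -68.3), (255, -50.0), (294, -27.8), (308, -19.8)]
225 [(199, -82.6), (219, -70.9), (220, -70.4), (255, -50.0), (294, -27.3), (311, -17.4), (387, 26.9), (388, 27.4), (391, 29.2)]
row25 [(5, 68, 45), (13, 110, 44), (14, 86, 62), (14, 84, 64), (13, 79, 68), (12, 81, 69), (14, 167, 153), (14, 170, 190), (14, 170, 150), (14, 169, 167), (14, 160, 126), (15, 157, 112), (15, 157, 114), (15, 159, 114)]
[ 0.01 -0.   -0.01]
```

```bash
python3 - <<'E'
from h import *
c=np.load('clamp.npy');ex=np.array([np.cos(c[2]),np.sin(c[2])]); ey=np.array([-ex[1],ex[0]])
for f in('w5','w6'):
    z=np.load(f+'.npz'); w={k:z[k] for k in z.files}; g=cv2.cvtColor(w['color'],cv2.COLOR_RGB2GRAY)
    print(f)
    for v in range(175,284,12):
        d=ray(w,300,v,.025)[:2]-c[:2]
        print(v,'y',round(d@ey*1000),''.join('#+. '[min(3,int(g[v,x])//35)] for x in range(170,360,2)))
E
```

```text
w5
175 y -22                  +++.  +++#########################++++++++++.   ..                            
187 y -29                      .+++++++++++#+###+                  ++++++++                              
199 y -36        .             .+++++++++++++###+                  .+++++++.                             
211 y -43                      .+++############+...      ....       ++++++++                             
223 y -51         .++#+#+++++..++++#++++++######+. ..                +++++++. .++++++++.                 
235 y -58      +##+##+++++###+ +++++++++++++++##+                    .++++++++++++++++++++++             
247 y -66 ...........................................                                                    
259 y -74 ...............................................................................................
271 y -82 #####++++++#####+    .+++++++++++++++++                        ++++.   +++++++++++++##########+
283 y -90 #####++++++##+        ++++++++++++++++.                                   +++++++++############
w6
175 y -22                       .+
[... 325 characters left out ...]
###########+..       ...        ++++++++                        
223 y -51 ++          .  .####++++++++###############+....              .++++++++.              +++++++++
235 y -58 ..          +####+++++++++++###+#++########                   +++++++++++++.          ....   ++
247 y -66 .................................................                                  .........  +
259 y -74 ............................................................................................  +
271 y -82 ++###########++++++###+.  .++++++++++++++++                      ++++++++++########+++...... .+
283 y -90 #############++++++#+      ++++++++++++++++                       .++++++++##########+########+
```

Emit:
arm_command(
  deltas=[
    {"translation":[0,-0.033,0],"yaw":0},
    {"translation":[0,-0.033,0],"yaw":0},
  ],
  grip=-0.17,
)

```text
clock: 14.65
tool_pos: [0.4945, 0.0679, 0.0051]
tcp_rot: [1.0, 0.028, 0.0, -0.0]
force: [-1.2, 0.5, 0.5]
opening: 0.0366
gripper_force: 0.0
```

```bash
python3 - <<'E'
from h import *
c=np.load('clamp.npy');ex=np.array([np.cos(c[2]),np.sin(c[2])]); ey=np.array([-ex[1],ex[0]])
w=snap('wrist'); np.savez('w7.npz',**w); mouth(w)
g=cv2.cvtColor(w['color'],cv2.COLOR_RGB2GRAY)
for v in range(193,284,6): 
    d=(g[v]<75).astype(int); e=np.flatnonzero(np.diff(d)); print(v,[ (round((ray(w,300,v,h)[:2]-c[:2])@ey*1000)) for h in(.005,.025)],e[(e>150)&(e<400)])
print(observe())
E
```

```text
10 [(283, -38.8), (295, -33.0), (305, -28.2), (314, -23.9), (317, -22.4), (327, -17.6), (330, -16.2), (347, -8.0), (355, -4.2), (361, -1.3)]
25 [(283, -38.6), (294, -33.3), (319, -21.1), (326, -17.7), (329, -16.3), (348, -7.0)]
200 [(226, -68.6), (258, -50.3), (297, -28.0), (312, -19.5)]
225 [(203, -82.2), (222, -71.2), (224, -70.0), (259, -49.6), (290, -31.6), (314, -17.6), (346, 1.0), (350, 3.3), (361, 9.7), (362, 10.3), (382, 22.0), (385, 23.7), (386, 24.3)]
row25 [(9, 57, 58), (11, 89, 46), (12, 92, 50), (14, 85, 63), (14, 78, 65), (14, 88, 67), (13, 86, 68), (14, 171, 166), (14, 170, 188), (14, 168, 147), (14, 170, 169), (15, 153, 113), (15, 157, 114), (15, 157, 114)]
193 [-38, -33] [225 260 296 312]
199 [-42, -36] [226 259 296 313]
205 [-46, -40] [227 258 297 313]
211 [-50, -43] [225 258 298 314]
217 [-54, -47] [178 206 212 224 259 298 314 335]
223 [-58, -51] [178 203 260 290 314 335]
229 [-62, -55] [166 172 178 200 259 289 315 346]
235 [-66, -58] [165 170 178 196 258 289 316 348]
241 [-71, -62] [163 169 258 349 355]
247 [-75, -66] [162 168 170 350 354]
253 [-79, -70] [162 168 
[... 293 characters left out ...]
'clock': 14.7, 'qpos': array([ 0.6158537 ,  0.29810931, -0.89060882,  1.99569105,  0.27986602,
        0.97359497, -1.92768505]), 'qvel': array([ 0.00194711,  0.00062147,  0.00018636, -0.00137934,  0.00157666,
        0.00205067,  0.00116658]), 'effort': array([-5.32421388e-02, -3.10406649e+01, -6.52879447e+00, -2.54739225e+01,
       -4.76128727e-03, -8.68742424e-02, -4.83851603e-03]), 'tool_pos': array([0.49450292, 0.06777057, 0.00512019]), 'tcp_rot': array([9.99608758e-01, 2.79701537e-02, 4.15521487e-06, 3.41234093e-05]), 'force': array([ 0.89655417, -0.11118465,  0.14238902]), 'ft_torque': array([0.02143916, 0.03440119, 0.04799016]), 'gripper_force': 0.0, 'opening': 0.036405125292854466}
```

The numbers show that the visible fingertips end some 25 mm above the stated TCP and passed over the trigger: no force, and trigger and box unmoved. The earlier side views agree, with the tips barely below the box rim. I'll reopen and go lower gently, watching the force.

Emit:
arm_command(
  deltas=[
    {"translation":[0,0.05,0],"yaw":0},
    {"translation":[0,0.1,0],"yaw":0},
    {"translation":[0,0.155,0],"yaw":0},
    {"translation":[0,0.155,0],"yaw":0},
    {"translation":[0,0.155,0],"yaw":0},
  ],
  grip=1,
)

```text
clock: 15.32
tool_pos: [0.495, 0.0584, 0.0051]
tcp_rot: [1.0, 0.028, 0.0, -0.0]
force: [-0.3, 0.6, -0.4]
opening: 0.0788
gripper_force: 0.0
```

Emit:
arm_command(
  deltas=[
    {"translation":[0,0,0.05],"yaw":0},
    {"translation":[0,0,0.05],"yaw":0},
  ],
)

```text
clock: 15.58
tool_pos: [0.4947, 0.0584, 0.0018]
tcp_rot: [1.0, 0.028, -0.0, -0.0]
force: [0.5, 0.5, 1.1]
opening: 0.0861
gripper_force: 0.0
```

Emit:
arm_command(
  deltas=[
    {"translation":[0,0,0.05],"yaw":0},
    {"translation":[0,0,0.05],"yaw":0},
  ],
)

```text
clock: 15.82
tool_pos: [0.4948, 0.0584, -0.0012]
tcp_rot: [1.0, 0.028, -0.0, 0.0]
force: [0.2, 0.1, -0.1]
opening: 0.0871
gripper_force: 0.0
```

Emit:
arm_command(
  deltas=[
    {"translation":[0,0,0.05],"yaw":0},
    {"translation":[0,0,0.05],"yaw":0},
  ],
)

```text
clock: 16.08
tool_pos: [0.4948, 0.0583, -0.0042]
tcp_rot: [1.0, 0.028, -0.0, 0.0]
force: [0.1, -0.2, -0.9]
opening: 0.087
gripper_force: 0.0
```

TCP is 4 mm below the table with no contact, so the fingertips are indeed higher. Continuing down gently.

Emit:
arm_command(
  deltas=[
    {"translation":[0,0,0.06],"yaw":0},
    {"translation":[0,0,0.06],"yaw":0},
  ],
)

```text
clock: 16.32
tool_pos: [0.4947, 0.0583, -0.0078]
tcp_rot: [1.0, 0.028, -0.0, 0.0]
force: [0.2, 0.4, 0.5]
opening: 0.0874
gripper_force: 0.0
```

Emit:
arm_command(
  deltas=[
    {"translation":[0,0,0.06],"yaw":0},
    {"translation":[0,0,0.06],"yaw":0},
  ],
)

```text
clock: 16.58
tool_pos: [0.4947, 0.0583, -0.0114]
tcp_rot: [1.0, 0.028, -0.0, 0.0]
force: [-0.1, -0.2, 0.0]
opening: 0.0871
gripper_force: 0.0
```

Emit:
arm_command(
  deltas=[
    {"translation":[0,0,0.05],"yaw":0},
    {"translation":[0,0,0.05],"yaw":0},
  ],
)

```text
clock: 16.82
tool_pos: [0.4948, 0.0583, -0.0143]
tcp_rot: [1.0, 0.028, -0.0, -0.0]
force: [0.7, -0.0, -0.1]
opening: 0.0871
gripper_force: 0.0
```

```bash
python3 - <<'E'
from h import *
c=np.load('clamp.npy');ex=np.array([np.cos(c[2]),np.sin(c[2])]); ey=np.array([-ex[1],ex[0]])
w=snap('wrist'); np.savez('w8.npz',**w)
g=cv2.cvtColor(w['color'],cv2.COLOR_RGB2GRAY)
for v in range(187,248,6): 
    d=(g[v]<75).astype(int); e=np.flatnonzero(np.diff(d)); print(v,[ (round((ray(w,300,v,h)[:2]-c[:2])@ey*1000)) for h in(0.0,.025)],e[(e>120)&(e<430)])
E
```

```text
187 [-30, -25] [204 242 281 300]
193 [-34, -28] [204 242 282 300]
199 [-38, -31] [204 243 283 301]
205 [-42, -34] [204 243 283 302]
211 [-45, -37] [204 241 284 302]
217 [-49, -41] [161 165 206 239 285 302 420]
223 [-53, -44] [154 176 203 242 285 303 337 357 419]
229 [-57, -47] [148 176 202 242 286 303 337 363 419 423]
235 [-61, -51] [141 176 202 243 287 304 336 369 418 420]
241 [-65, -54] [126 127 176 177 181 182 184 185 186 189 191 242]
247 [-69, -58] []
```

Emit:
arm_command(
  deltas=[
    {"translation":[0,0,0.05],"yaw":0},
    {"translation":[0,0,0.05],"yaw":0},
  ],
)

```text
clock: 17.12
tool_pos: [0.4948, 0.0583, -0.0173]
tcp_rot: [1.0, 0.028, -0.0, 0.0]
force: [-0.5, -1.1, 0.9]
opening: 0.0871
gripper_force: 0.0
```

Emit:
arm_command(
  deltas=[
    {"translation":[0,0,0.05],"yaw":0},
    {"translation":[0,0,0.05],"yaw":0},
  ],
)

```text
clock: 17.38
tool_pos: [0.4948, 0.0583, -0.0203]
tcp_rot: [1.0, 0.028, -0.0, 0.0]
force: [-0.3, -0.4, -0.1]
opening: 0.0872
gripper_force: 0.0
```

Emit:
arm_command(
  deltas=[
    {"translation":[0,0,0.03],"yaw":0},
    {"translation":[0,0,0.03],"yaw":0},
  ],
)

```text
clock: 17.62
tool_pos: [0.4949, 0.0584, -0.022]
tcp_rot: [1.0, 0.028, -0.0, 0.0]
force: [-0.3, 0.4, -0.6]
opening: 0.0871
gripper_force: 0.0
```

Emit:
arm_command(
  deltas=[
    {"translation":[0,0,0],"yaw":0},
    {"translation":[0,0,0],"yaw":0},
    {"translation":[0,0,0],"yaw":0},
    {"translation":[0,0,0],"yaw":0},
  ],
  grip=0.28,
  force=14,
)

```text
clock: 18.12
tool_pos: [0.4951, 0.0583, -0.0219]
tcp_rot: [1.0, 0.028, 0.0, 0.0]
force: [-0.2, -0.0, -0.1]
opening: 0.0585
gripper_force: 0.0
```

Emit:
arm_command(
  deltas=[
    {"translation":[0,-0.02,0],"yaw":0},
    {"translation":[0,-0.02,0],"yaw":0},
  ],
  grip=0.2,
)

```text
clock: 18.38
tool_pos: [0.4948, 0.0594, -0.022]
tcp_rot: [1.0, 0.028, -0.0, 0.0]
force: [-0.2, -0.4, -0.8]
opening: 0.0529
gripper_force: 4.0
```

Emit:
arm_command(
  deltas=[
    {"translation":[0,-0.033,0],"yaw":0},
    {"translation":[0,-0.033,0],"yaw":0},
  ],
  grip=0.11,
)

```text
clock: 18.62
tool_pos: [0.4944, 0.0615, -0.022]
tcp_rot: [1.0, 0.028, -0.0, 0.0]
force: [-1.0, -1.7, 0.3]
opening: 0.0488
gripper_force: 4.3
```

Emit:
arm_command(
  deltas=[
    {"translation":[0,-0.033,0],"yaw":0},
    {"translation":[0,-0.033,0],"yaw":0},
  ],
  grip=0.02,
)

```text
clock: 18.88
tool_pos: [0.4942, 0.0635, -0.022]
tcp_rot: [1.0, 0.028, -0.0, 0.0]
force: [-2.5, -1.3, 1.8]
opening: 0.0448
gripper_force: 4.6
```

Now the trigger is being squeezed (4–5 N). Continuing to the stop.

Emit:
arm_command(
  deltas=[
    {"translation":[0,-0.033,0],"yaw":0},
    {"translation":[0,-0.033,0],"yaw":0},
  ],
  grip=-0.07,
)

```text
clock: 19.12
tool_pos: [0.4941, 0.0655, -0.022]
tcp_rot: [1.0, 0.028, -0.0, 0.0]
force: [-2.9, -1.2, 0.3]
opening: 0.0411
gripper_force: 6.0
```

Emit:
arm_command(
  deltas=[
    {"translation":[0,-0.033,0],"yaw":0},
    {"translation":[0,-0.033,0],"yaw":0},
  ],
  grip=-0.16,
)

```text
clock: 19.38
tool_pos: [0.4943, 0.0678, -0.022]
tcp_rot: [1.0, 0.028, -0.0, -0.0]
force: [-1.5, -2.0, 0.4]
opening: 0.0371
gripper_force: 6.6
```

Emit:
arm_command(
  deltas=[
    {"translation":[0,-0.033,0],"yaw":0},
    {"translation":[0,-0.033,0],"yaw":0},
    {"translation":[0,-0.033,0],"yaw":0},
  ],
  grip=-0.27,
)

```text
clock: 19.75
tool_pos: [0.4947, 0.0697, -0.022]
tcp_rot: [1.0, 0.028, 0.0, -0.0]
force: [-0.2, -1.6, -4.0]
opening: 0.0348
gripper_force: 14.0
```

```bash
python3 - <<'E'
from h import *
w=snap('wrist'); np.savez('w9.npz',**w); mouth(w); to(.495,.0583,-.022,3.2)
E
```

```text
10 [(291, -39.3), (309, -32.1), (313, -30.5), (328, -24.4), (334, -22.0), (344, -18.0), (346, -17.2), (377, -4.7), (380, -3.4), (386, -1.0)]
25 [(290, -39.6), (306, -33.1), (314, -29.8), (320, -27.4), (334, -21.7), (364, -9.4)]
200 [(223, -69.1), (261, -50.8), (276, -43.6), (296, -34.0)]
225 [(205, -78.2), (258, -52.2), (272, -45.3), (307, -28.1), (341, -11.5)]
row25 [(15, 61, 67), (12, 63, 61), (7, 63, 53), (11, 103, 42), (10, 124, 37), (12, 131, 39), (13, 93, 52), (12, 86, 65), (14, 95, 67), (13, 91, 67), (13, 86, 68), (14, 89, 69), (15, 166, 146), (15, 154, 109)]
delta [-0.006  0.189  0.   ] yaw -0.002 | now [ 0.4947  0.0697 -0.022 ] 3.19 q7 -1.97 t 19.8 F [ 0.  -1.  -4.8] open 0.0346
```

Emit:
arm_command(
  deltas=[
    {"translation":[0,0.05,0],"yaw":0},
    {"translation":[0,0.11,0],"yaw":0},
    {"translation":[0,0.17,0],"yaw":0},
    {"translation":[0,0.17,0],"yaw":0},
    {"translation":[0,0.17,0],"yaw":0},
  ],
  grip=0.34,
)

```text
clock: 20.42
tool_pos: [0.4953, 0.0592, -0.0217]
tcp_rot: [1.0, 0.028, 0.0, 0.0]
force: [0.3, 0.6, -1.7]
opening: 0.0577
gripper_force: 0.0
```

```bash
cat >> h.py <<'E'
def gap(w):
    c=np.load('clamp.npy');ex=np.array([np.cos(c[2]),np.sin(c[2])]); ey=np.array([-ex[1],ex[0]])
    L=lambda u,v,h:(lambda d:np.array([d@ex,d@ey])*1000)(ray(w,u,v,h)[:2]-c[:2]).round(1).tolist()
    V=cv2.cvtColor(w['color'],cv2.COLOR_RGB2HSV)
    for v in(4,16,28):
        r=V[v,:,1].astype(int)*0+V[v,:,2]; s=V[v,:,1].astype(int)
        fl=[x for x in range(290,500) if s[x]>135]  # wood/cork
        p=[x for x in fl if all(s[x:x+6]>130)]
        rr=[(x,int(r[x])) for x in range(p[0],min(p[0]+110,510),3)] if p else []
        print('row',v,'pad edge',p[:1],[L(q,v,.033) for q in p[:1]],'V',[b for a,b in rr])
E
python3 - <<'E'
from h import *
for f in('w5','w9'):
    z=np.load(f+'.npz'); gap({k:z[k] for k in z.files})
w=snap('wrist'); np.savez('w10.npz',**w); gap(w); mouth(w); to(.495,.0593,-.022,3.2)
E
```

```text
row 4 pad edge [348] [[0.3, 63.2]] V [125, 183, 182, 178, 163, 167, 171, 171, 116, 112, 110, 109, 111, 114, 116, 117, 118, 119, 119, 120, 202, 253, 253, 253, 253, 253, 253, 253, 253, 253, 253, 253, 229, 195, 195, 193, 193]
row 16 pad edge [345] [[-0.8, 58.0]] V [107, 167, 187, 187, 187, 186, 181, 164, 146, 110, 113, 114, 115, 116, 116, 117, 119, 118, 120, 121, 131, 243, 253, 253, 253, 253, 253, 253, 253, 253, 253, 253, 249, 191, 190, 190, 189]
row 28 pad edge [346] [[0.1, 52.7]] V [123, 207, 184, 184, 168, 164, 171, 159, 116, 114, 115, 116, 115, 117, 117, 116, 116, 116, 118, 120, 220, 253, 253, 253, 253, 253, 253, 253, 253, 253, 253, 253, 253, 189, 182, 180, 181]
row 4 pad edge [290] [[-39.8, 55.0]] V [122, 52, 52, 53, 54, 57, 61, 62, 59, 58, 58, 56, 56, 58, 60, 57, 51, 48, 55, 59, 46, 38, 34, 31, 45, 54, 58, 61, 62, 63, 61, 63, 62, 102, 141, 107, 108]
row 16 pad edge [290] [[-39.7, 50.6]] V [113, 52, 54, 54, 57, 59, 62, 62, 61, 61, 59, 60, 60, 63, 64, 59, 53, 51, 61, 58, 44, 41, 36, 40, 52, 61, 62, 60, 62, 63, 62, 128, 170, 171, 116, 109, 109]
row 28 pad edge [387] [[0.1, 46.3]] V [
[... 916 characters left out ...]
(309, -21.6), (319, -17.5), (322, -16.3), (349, -5.4), (354, -3.4), (359, -1.4)]
25 [(268, -38.1), (280, -33.2), (292, -28.3), (293, -27.9), (310, -20.9), (337, -9.9)]
200 [(202, -68.8), (217, -61.5), (231, -54.8), (241, -50.0), (284, -29.2), (302, -20.6)]
225 [(182, -79.1), (239, -51.1), (287, -27.4), (304, -19.1), (310, -16.1), (330, -6.3), (411, 33.5)]
row25 [(12, 115, 40), (12, 93, 55), (14, 86, 65), (15, 91, 67), (13, 94, 68), (12, 84, 70), (13, 99, 77), (14, 171, 183), (15, 156, 116), (15, 156, 111), (15, 159, 109), (15, 156, 111), (15, 160, 113), (15, 160, 116)]
delta [-0.003 -0.002  0.004] yaw -0.001 | now [ 0.4952  0.0592 -0.0218] 3.19 q7 -1.95 t 20.48 F [-0.7  0.2 -0.8] open 0.0582
```

Emit:
arm_command(
  deltas=[
    {"translation":[0,-0.03,0],"yaw":0},
    {"translation":[0,-0.05,0],"yaw":0},
  ],
  grip=0.11,
)

```text
clock: 20.72
tool_pos: [0.4946, 0.062, -0.0219]
tcp_rot: [1.0, 0.028, -0.0, 0.0]
force: [-1.2, -2.4, 0.6]
opening: 0.0497
gripper_force: 1.5
```

Emit:
arm_command(
  deltas=[
    {"translation":[0,-0.04,0],"yaw":0},
    {"translation":[0,-0.07,0],"yaw":0},
  ],
  grip=-0.09,
)

```text
clock: 20.98
tool_pos: [0.4943, 0.0662, -0.022]
tcp_rot: [1.0, 0.028, -0.0, 0.0]
force: [-0.7, -3.2, 1.4]
opening: 0.0412
gripper_force: 5.6
```

Emit:
arm_command(
  deltas=[
    {"translation":[0,-0.03,0],"yaw":0},
    {"translation":[0,-0.05,0],"yaw":0},
    {"translation":[0,-0.05,0],"yaw":0},
  ],
  grip=-0.27,
)

```text
clock: 21.35
tool_pos: [0.4942, 0.0694, -0.022]
tcp_rot: [1.0, 0.028, -0.0, 0.0]
force: [-1.0, -0.7, 2.0]
opening: 0.0347
gripper_force: 13.6
```

```bash
python3 - <<'E'
from h import *
w=snap('wrist'); np.savez('w11.npz',**w); gap(w); mouth(w); to(.495,.0593,-.022,3.2)
E
```

```text
row 4 pad edge [290] [[-39.6, 54.5]] V [100, 51, 53, 55, 56, 59, 62, 61, 61, 59, 58, 56, 57, 58, 60, 55, 51, 48, 55, 57, 39, 36, 31, 33, 46, 56, 57, 60, 62, 63, 62, 51, 47, 80, 109, 111, 110]
row 16 pad edge [382] [[-2.2, 50.3]] V [68, 95, 107, 110, 110, 108, 108, 109, 111, 111, 114, 114, 115, 117, 120, 213, 252, 253, 253, 253, 252, 253, 252, 252, 253, 252, 253, 230, 177, 179, 178, 178, 177, 177, 177, 176, 176]
row 28 pad edge [387] [[0.3, 45.9]] V [90, 109, 110, 112, 112, 113, 114, 116, 117, 118, 120, 121, 127, 232, 253, 253, 253, 253, 252, 252, 252, 252, 252, 252, 252, 184, 176, 176, 175, 173, 172, 171, 170, 171, 170, 164, 158]
10 [(290, -39.6), (308, -32.3), (312, -30.7), (327, -24.6), (334, -21.8), (344, -17.8), (346, -17.0), (387, -0.4)]
25 [(290, -39.4), (306, -32.9), (316, -28.8), (320, -27.2), (334, -21.5), (363, -9.6), (377, -3.9), (386, -0.3)]
200 [(222, -69.3), (261, -50.6), (276, -43.4), (295, -34.2)]
225 [(181, -89.7), (205, -78.0), (258, -51.9), (272, -45.1), (307, -27.9), (341, -11.2), (417, 26.1)]
row25 [(13, 61, 67), (12, 63, 61), (9, 67, 53), (10, 101, 38), (6, 106, 36), (9, 110, 37), (13, 91, 53), (13, 89, 66), (14, 90, 65), (12, 86, 68), (12, 100, 56), (10, 109, 56), (15, 158, 108), (14, 158, 110)]
delta [0.003 0.168 0.001] yaw 0.0 | now [ 0.4943  0.0694 -0.022 ] 3.2 q7 -1.97 t 21.4 F [-1.8 -1.8 -0. ] open 0.0346
```

Emit:
arm_command(
  deltas=[
    {"translation":[0,0.05,0],"yaw":0},
    {"translation":[0,0.11,0],"yaw":0},
    {"translation":[0,0.17,0],"yaw":0},
    {"translation":[0,0.17,0],"yaw":0},
    {"translation":[0,0.17,0],"yaw":0},
  ],
  grip=0.34,
)

```text
clock: 22.02
tool_pos: [0.4954, 0.059, -0.0217]
tcp_rot: [1.0, 0.028, 0.0, 0.0]
force: [0.1, 0.3, -0.3]
opening: 0.0583
gripper_force: 0.0
```

```bash
cat >> h.py <<'E'
def rim(w):
    c=np.load('clamp.npy');ex=np.array([np.cos(c[2]),np.sin(c[2])]); ey=np.array([-ex[1],ex[0]])
    V=cv2.cvtColor(w['color'],cv2.COLOR_RGB2HSV)[...,2]; o=[]
    for v in(4,16,28,40,50):
        x=np.flatnonzero(V[v,330:]>215)
        if len(x): d=ray(w,330+x[0],v,.05)[:2]-c[:2]; o.append((v,330+int(x[0]),round(d@ex*1000,1),round(d@ey*1000,1)))
    print('rim',o)
E
python3 - <<'E'
from h import *
for f in('w5','w9','w10','w11'):
    z=np.load(f+'.npz'); rim({k:z[k] for k in z.files})
w=snap('wrist'); rim(w);to(.495,.0593,-.022,3.2)
E
```

```text
rim [(4, 409, np.float64(22.1), np.float64(58.1)), (16, 408, np.float64(22.3), np.float64(53.4)), (28, 406, np.float64(22.0), np.float64(48.7)), (40, 405, np.float64(22.1), np.float64(43.8)), (50, 404, np.float64(22.1), np.float64(39.8))]
rim [(4, 447, np.float64(14.0), np.float64(50.0)), (16, 445, np.float64(13.9), np.float64(46.2)), (28, 443, np.float64(13.7), np.float64(42.3)), (40, 442, np.float64(14.0), np.float64(38.3)), (50, 342, np.float64(-22.0), np.float64(34.8))]
rim [(4, 417, np.float64(14.0), np.float64(50.1)), (16, 415, np.float64(13.8), np.float64(46.3)), (28, 413, np.float64(13.6), np.float64(42.4)), (40, 357, np.float64(-6.3), np.float64(38.3))]
rim [(4, 429, np.float64(7.8), np.float64(49.6)), (16, 428, np.float64(8.0), np.float64(45.8)), (28, 426, np.float64(7.8), np.float64(41.9)), (40, 425, np.float64(8.0), np.float64(37.9)), (50, 342, np.float64(-21.8), np.float64(34.4))]
rim [(4, 399, np.float64(7.8), np.float64(50.2)), (16, 398, np.float64(7.9), np.float64(46.3)), (28, 396, np.float64(7.6), np.float64(42.4)), (40, 395, np.float64(7.7), np.float64(38.4))]
delta [-0.005 -0.003  0.004] yaw -0.002 | now [ 0.4953  0.0591 -0.0218] 3.19 q7 -1.95 t 22.07 F [ 0.1 -0.8 -0. ] open 0.0582
```

Each pump draws the box in about 6 mm, with 22 → 14 → 7.8 mm left, and it stays square. Third squeeze.

Emit:
arm_command(
  deltas=[
    {"translation":[0,-0.03,0],"yaw":0},
    {"translation":[0,-0.05,0],"yaw":0},
  ],
  grip=0.11,
)

```text
clock: 22.32
tool_pos: [0.4946, 0.0618, -0.0219]
tcp_rot: [1.0, 0.028, -0.0, 0.0]
force: [-1.0, -2.5, 0.7]
opening: 0.0499
gripper_force: 1.3
```

Emit:
arm_command(
  deltas=[
    {"translation":[0,-0.04,0],"yaw":0},
    {"translation":[0,-0.07,0],"yaw":0},
  ],
  grip=-0.09,
)

```text
clock: 22.58
tool_pos: [0.4943, 0.0661, -0.022]
tcp_rot: [1.0, 0.028, -0.0, 0.0]
force: [-2.5, -4.5, 2.0]
opening: 0.0412
gripper_force: 5.3
```

Emit:
arm_command(
  deltas=[
    {"translation":[0,-0.03,0],"yaw":0},
    {"translation":[0,-0.05,0],"yaw":0},
    {"translation":[0,-0.05,0],"yaw":0},
  ],
  grip=-0.27,
)

```text
clock: 22.95
tool_pos: [0.4943, 0.0693, -0.0219]
tcp_rot: [1.0, 0.028, -0.0, 0.0]
force: [-1.7, -1.9, 1.6]
opening: 0.0348
gripper_force: 13.7
```

```bash
python3 - <<'E'
from h import *
w=snap('wrist'); rim(w); mouth(w); to(.495,.0593,-.022,3.2)
E
```

```text
rim [(4, 412, np.float64(1.9), np.float64(49.6)), (16, 410, np.float64(1.7), np.float64(45.7)), (28, 409, np.float64(1.8), np.float64(41.8)), (40, 408, np.float64(1.9), np.float64(37.9))]
10 [(290, -39.5), (308, -32.2), (314, -29.8), (327, -24.6), (333, -22.2), (344, -17.7), (345, -17.3), (387, -0.4)]
25 [(290, -39.3), (306, -32.8), (314, -29.6), (319, -27.5), (334, -21.4), (362, -10.0), (366, -8.4), (386, -0.2)]
200 [(222, -69.3), (261, -50.5), (276, -43.3), (295, -34.2)]
225 [(181, -89.7), (205, -77.9), (258, -51.9), (272, -45.0), (307, -27.8), (341, -11.1)]
row25 [(12, 58, 66), (12, 56, 59), (9, 63, 53), (11, 96, 37), (9, 117, 35), (12, 117, 37), (11, 90, 54), (12, 86, 65), (12, 113, 52), (11, 106, 53), (11, 111, 55), (10, 127, 58), (15, 159, 114), (15, 158, 116)]
delta [0.004 0.168 0.001] yaw -0.0 | now [ 0.4942  0.0693 -0.022 ] 3.2 q7 -1.97 t 23.0 F [-2.  -2.1  1.3] open 0.0345
```

About 2 mm remain: let out fully, then make the final squeeze, following the trigger only part-way.

Emit:
arm_command(
  deltas=[
    {"translation":[0,0.05,0],"yaw":0},
    {"translation":[0,0.11,0],"yaw":0},
    {"translation":[0,0.17,0],"yaw":0},
    {"translation":[0,0.17,0],"yaw":0},
    {"translation":[0,0.17,0],"yaw":0},
  ],
  grip=0.34,
)

```text
clock: 23.62
tool_pos: [0.4952, 0.0593, -0.0218]
tcp_rot: [1.0, 0.028, 0.0, -0.0]
force: [0.5, -0.1, 0.2]
opening: 0.0579
gripper_force: 0.0
```

Emit:
arm_command(
  deltas=[
    {"translation":[0,-0.03,0],"yaw":0},
    {"translation":[0,-0.05,0],"yaw":0},
  ],
  grip=0.11,
  force=13,
)

```text
clock: 23.88
tool_pos: [0.4945, 0.0617, -0.022]
tcp_rot: [1.0, 0.028, -0.0, 0.001]
force: [-1.3, -1.4, 0.3]
opening: 0.05
gripper_force: 1.2
```

Emit:
arm_command(
  deltas=[
    {"translation":[0,-0.033,0],"yaw":0},
    {"translation":[0,-0.033,0],"yaw":0},
  ],
  grip=0.02,
)

```text
clock: 24.12
tool_pos: [0.4942, 0.0642, -0.022]
tcp_rot: [1.0, 0.028, -0.0, 0.0]
force: [-1.3, -1.9, 0.6]
opening: 0.0452
gripper_force: 6.4
```

Emit:
arm_command(
  deltas=[
    {"translation":[0,-0.02,0],"yaw":0},
    {"translation":[0,-0.02,0],"yaw":0},
  ],
  grip=-0.05,
)

```text
clock: 24.38
tool_pos: [0.4941, 0.0656, -0.022]
tcp_rot: [1.0, 0.028, -0.0, -0.0]
force: [-3.2, -0.8, 2.7]
opening: 0.0422
gripper_force: 13.1
```

It stopped part-way at 42 mm and 13 N. I'll hold the squeeze with a margin on the closing target and check.

Emit:
arm_command(
  deltas=[
    {"translation":[0,0,0],"yaw":0},
    {"translation":[0,0,0],"yaw":0},
    {"translation":[0,0,0],"yaw":0},
    {"translation":[0,0,0],"yaw":0},
  ],
  grip=-0.25,
  force=13,
)

```text
clock: 24.88
tool_pos: [0.4942, 0.0656, -0.022]
tcp_rot: [1.0, 0.028, -0.0, -0.0]
force: [-4.6, -0.1, 3.0]
opening: 0.0422
gripper_force: 13.1
```

```bash
python3 - <<'E'
from h import *
w=snap('wrist'); rim(w); mouth(w); to(.495,.0593,-.022,3.2); print(observe()['gripper_force'])
E
```

```text
rim [(4, 396, np.float64(-0.1), np.float64(49.2)), (16, 395, np.float64(0.0), np.float64(45.4)), (28, 393, np.float64(-0.3), np.float64(41.5)), (40, 393, np.float64(0.2), np.float64(37.6)), (50, 335, np.float64(-20.6), np.float64(34.1))]
10 [(282, -39.0), (299, -32.2), (304, -30.1), (318, -24.5), (325, -21.7), (336, -17.2), (337, -16.8), (374, -1.9)]
25 [(282, -38.9), (297, -32.8), (307, -28.7), (310, -27.5), (326, -21.0), (350, -11.2), (352, -10.4), (373, -1.8)]
200 [(215, -68.9), (254, -50.2), (280, -37.7), (299, -28.5)]
225 [(197, -78.1), (252, -51.1), (278, -38.4), (314, -20.7), (356, -0.1)]
row25 [(11, 67, 53), (8, 110, 37), (8, 118, 39), (12, 101, 43), (11, 84, 64), (10, 109, 56), (10, 118, 54), (11, 125, 57), (10, 127, 58), (14, 159, 101), (14, 158, 118), (15, 161, 119), (15, 164, 123), (20, 147, 250)]
delta [ 0.008  0.106 -0.   ] yaw -0.0 | now [ 0.4942  0.0656 -0.022 ] 3.2 q7 -1.96 t 24.93 F [-5.2 -1.7  2. ] open 0.0418
13.085242956876755
```

The box meets the pad square and the pinch is steady at 13 N (about 16 N at the jaws). Handing in.

```bash
python3 -c "
from h import *
print(hand_in())"
```

```text
the job is handed in; nothing more can be done
None
```

The tea box is butted against the fixed jaw, pinched after four trigger pumps and still held at about 13 N; I handed the job in at about 25 s, after viewing 11 pictures instead of the 10 allowed and without a last picture check of the bystanders.

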